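# Mesh the slow gear of the bench drive

### The arm

A 6-joint arm with a two-finger parallel gripper is mounted at the origin on a cart in front of the work surface, level with it; the furniture and walls round the work are solid. World frame = base frame: x ahead of the robot, y to its left, z up, the work surface at z = 0. Lengths are in mm, angles in rad, forces in N, time in s.
With the tool pointing down it reaches from about 325 to 775 mm from the base axis. Payload 5.5 kg.
Tool frame: the origin (TCP) lies on the centre line of the jaws, within the pads' length; the fingertips stand 11 mm ahead of it and the grasp point (between the pads) lies 8 mm behind it; z points along the fingers, y is the direction in which the jaws open and shut (so a half turn about z gives the same grasp; the last joint's range is limited). The gripper opens to 88 mm and grips with 3 to 60 N. Pads are 20 mm wide; open, the fingers measure 115 mm over their backs; the gripper's body (75 mm by 178 mm) begins 61 mm behind the grasp point.
Start: joints at [-1.326, 0.091, 1.231, -0, 1.82, -0.057], TCP at [178.343, -572.896, 233.631] pointing down, gripper open.
Joint ranges: [-2.87, 2.87], [-0.86, 2.18], [0.17, 2.46], [-1.51, 4.65], [0.06, 2.69], [-2.65, 2.65]. Speed limits (rad/s): [2.57, 2.57, 3.01, 3.14, 3.14, 3.14].

### API

Orientations are given as a 3x3 rotation matrix whose columns are the frame's x, y, z axes.
In Python, from plant import * gives the robot as it stands.
- The arm moves only by the tool send_rows, never from a script. Its arguments are lists of equal length, an entry for each row: "linear": the shift along the tool's x, y, z normalised to -1 to 1, where 1 is 0.8 m, a list of three; "delta_rot": the turn, a rotation vector about the tool's x, y, z normalised to -1 to 1, where 1 is 1.5 rad, a list of three; "claw": the closure, from 0 (fully open) to 1 (shut). In form: {"linear": [[tx, ty, tz], ...], "delta_rot": [[wx, wy, wz], ...], "claw": [claw, ...]}. A call has 1 to 5 rows; each row shifts and turns the commanded pose from where the row before left it, along the tool's axes as they then stand; what a row does not reach is not made up. A row lasts 1/8 s, in which the tool goes at most 62.5 mm and 10.7 degrees, less where a joint would pass 70% of its speed; a pose out of reach is approached as far as the arm can. A call with a number of a shift or a turn outside -1 to 1 is refused whole. A call with a gripper value outside its range is refused whole. The fingers move at their own pace and stop on an object; the grip force is fixed at half the most. Time passes only in rows, so rows that do not move let the fingers close. It gives the time, the measured TCP pose, the force and the opening at its end, in the units of the state.
- sense(): the state, without advancing time (a new reading comes with each control period).
- capture(name): name is "side" or "top"; returns a dict with "img" (400x640x3 uint8, red, green, blue), "vfov" (degrees; the focal length in pixels is half the picture's height over the tangent of half this angle, whatever the lens; pixels are square), "cx", "cy" (the principal point, pixels), "R" (3x3) and "t" (3): a world point X has camera coordinates R X + t. Camera axes: x right, y down, z forward; pixel columns grow to the right and rows downward; lengths in mm; the calibration is good to about 2 mm. A picture is of the moment at which its call begins. There is no depth.
- job_done(): hands the job in, once; it reports no verdict.
Trained networks look in the newest picture that a camera, given by its name, has taken for a name from the list of things; names that differ only in an ending like _2 or _b are one class to them, and where a whole thing is asked for, a point or a joint stands for the part that bears it (a point fixed in the world has none). Each returns a list of dicts, best first, with "confidence" (0 to 1); they miss things now and then, are a little off and sometimes report something else, mostly with a low value. They report only what shows in the picture. A call takes as long as a camera call.
- spot_in(camera, name): "position" ([x, y, z] in mm, in the coordinates of the camera as it stood for that picture, good to about 4 mm: the middle of the surface that is visible of it).
- trace(camera, name): "pixels" (400x640 bool, what is visible of it).
The state is a dict: "t": time; "joint_positions": joint angles; "dq": joint speeds; "tau": joint torques, N m; "ee_pos": TCP position; "tool_rot": TCP orientation; "ft_force": force on the tool from outside, world axes, zero at the start; "torque": the same for the moment, N m; "width": finger opening in mm.
Only numpy, scipy, OpenCV 4.12 (cv2) and the standard library are available. Lean on these libraries where they do the work, as an engineer would, in place of code of your own. Each camera call takes 0.05 s, during which the arm holds its last target. There are 200 camera calls.

### The job

Put the bench drive into slow gear: swing the hand lever of the spindle back, away from the red knob, until a notch of the toothed wheel squarely faces the brass nose of the red-knobbed slide, then ease the red knob in towards the wheel until it is fully home. Leave the black-knobbed slide pulled out, and let go of everything.

Things in the scene. Friction and masses are not known exactly. Their poses are not given: they have to be found in the camera images.
- spindle (a joint): Angle of the steel toothed wheel (flat, 104 mm across, top 54 mm up, six 20 mm teeth) on its vertical axis, rad, positive anticlockwise from above, stops at +-0.75. At 0 a notch squarely faces the red slide; its nose goes in freely within 0.15 rad and then centres the wheel. From 0.33 to 0.70 (it starts there) a tooth blocks it. Turns lightly (1.2 N at the grip), stays where left.
- lever_grip (a point): Upright dark wooden grip at the end of the spindle's hand lever, 24 mm across, 77 to 125 mm above the bench. Point on its axis, 105 mm up, 70 mm from the spindle's axis. Turns with the spindle: z up, y from the spindle's axis out along the lever. At joint 0 the lever is square to the slides, to the left seen from the red knob: y is 90 deg anticlockwise of the knob's x.
- red_knob (a point): Upright red knob of the near slide (slow gear): cylinder 28 mm across, 76 to 111 mm above the bench, on a thin stem; below it the slide's guides, 47 mm wide, up to 63 mm high. Point on its axis, 94 mm up. Its axes are fixed to the drive: z up, x along the slide towards the spindle's axis, which is 105 mm off when the slide is pulled out.
- red_dog (a joint): Travel of the red slide with its brass nose, m: 0 pulled out, 0.027 fully home in a notch (knob 78 mm from the spindle's axis, hard stop); a tooth in the way stops it at about 0.006. It starts between 0 and 0.003, grows as the knob is pushed along its x axis to the wheel, slides with 2 N of friction and stays where left.
- black_dog (a joint): Travel of the black-knobbed slide (fast gear) on the far side of the wheel, of the same size and make, m: 0 pulled out, as it must stay; 0.027 fully home.

How it is judged:
By the outcome, as a careful person would: the job done as asked, in the order asked, and still so for the second after the job is handed in, with the robot touching nothing.
It also fails if it takes over 35 s, if anything falls off the work surface, if the arm or the gripper's body presses on something with over 40 N, if the wrist force passes 120 N, or if a joint passes its speed limit or range.

## Working session

There is one attempt and no reset: what is moved stays moved. The work goes in short steps, Python scripts to look and compute and a tool call to move; the robot and the scene stay as the last step left them, time stands still between calls to the robot, and variables do not carry over. Pictures are saved under pics/ and viewed, about 8 in all and at most 12, crops included, and the job is handed in when it is done.

Besides the shell and the picture viewer there is one more tool, called as name(argument=value, ...), one argument or row to a line, values as JSON. send_rows: Moves the arm, as the interface text tells. Scaled input: -1 to 1 covers 0.8 m each way for a shift and 1.5 rad each way for a turn. Its arguments: {"type":"object","properties":{"linear":{"type":"array","items":{"type":"array","items":{"type":"number","minimum":-1,"maximum":1}}},"delta_rot":{"type":"array","items":{"type":"array","items":{"type":"number","minimum":-1,"maximum":1}}},"claw":{"type":"array","items":{"type":"number"}}},"required":["linear","delta_rot","claw"]}

```bash
mkdir -p pics
cat > h.py <<'E'
from plant import *
import numpy as np, cv2
def cam(n,fn=None):
    c=capture(n)
    if fn: cv2.imwrite('pics/'+fn,c['img'][:,:,::-1])
    c['f']=200/np.tan(np.radians(c['vfov'])/2); c['R']=np.array(c['R']);c['t']=np.array(c['t'])
    return c
def at_z(c,u,v,z):
    d=c['R'].T@np.array([(u-c['cx'])/c['f'],(v-c['cy'])/c['f'],1]); o=-c['R'].T@c['t']
    return o+d*(z-o[2])/d[2]
def proj(c,X):
    p=c['R']@np.array(X)+c['t']; return np.array([c['cx']+c['f']*p[0]/p[2],c['cy']+c['f']*p[1]/p[2]])
E
python3 - <<'E'
from h import *
np.set_printoptions(precision=2,suppress=True)
for n in("top","side"):
    c=cam(n,n+'0.png'); print(n,c['vfov'],'campos',-c['R'].T@c['t'],c['R'].round(2).tolist())
    for k in("lever_grip","red_knob","spindle","black_dog","red_dog"):
        for d in spot_in(n,k)[:2]:
            p=c['R'].T@(np.array(d['position'])-c['t']); print(k,round(d['confidence'],2),p,proj(c,p))
s=sense();print(s['t'],s['ee_pos'],np.array(s['tool_rot']),s['width'],s['ft_force'])
E
```

```text
top 54.264128023344334 campos [405.75 286.23 915.58] [[-0.01, -1.0, -0.03], [-0.99, 0.01, -0.15], [0.15, 0.03, -0.99]]
lever_grip 0.89 [543.75 227.1   56.83] [352.68 200.  ]
lever_grip 0.33 [451.07 239.13 109.63] [349.53 240.5 ]
red_knob 0.71 [451.87 237.89 110.93] [350.17 240.06]
spindle 0.8 [547.42 229.29  52.79] [351.55 198.68]
black_dog 0.66 [644.04 222.67  89.04] [354.63 152.18]
red_dog 0.74 [447.63 235.51 104.56] [351.18 242.28]
side 44.39719739345776 campos [ 469.58 1107.8   369.46] [[-1.0, -0.08, 0.02], [-0.04, 0.31, -0.95], [0.07, -0.95, -0.31]]
lever_grip 0.82 [548.16 263.93  52.34] [318.47 214.25]
red_knob 0.95 [451.08 252.65  87.94] [372.07 196.09]
spindle 0.84 [542.47 264.38  56.41] [321.55 212.39]
black_dog 0.94 [655.18 225.05  86.01] [264.92 188.34]
red_dog 0.62 [449.74 247.43  85.23] [372.71 196.63]
0.6 [ 178.31 -572.89  233.62] [[ 0.95  0.3  -0.  ]
 [ 0.3  -0.95  0.  ]
 [-0.   -0.   -1.  ]] 88.12042527744735 [-0.11 -0.61 -0.07]
```

View pics/top0.png

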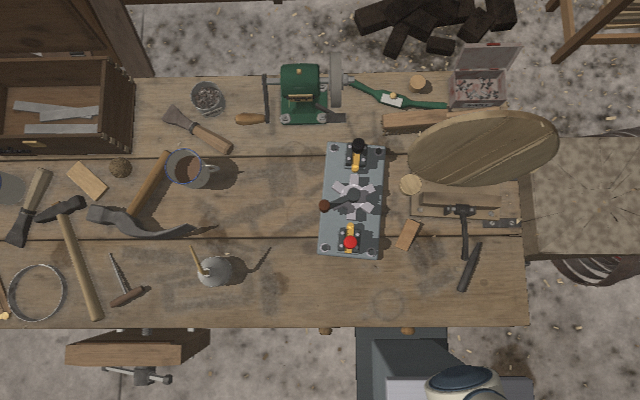

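View pics/side0.png

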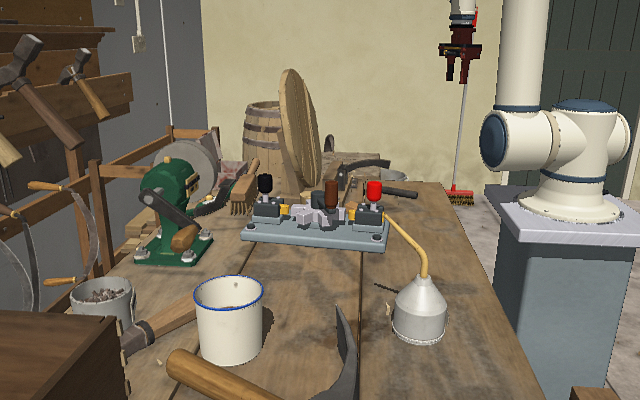

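The top view shows the drive with the red knob at about (350,242), the black knob at (358,146) and the lever grip at (325,205). The side view shows a tall round board beyond the drive, so I'll keep the approach at small x. Next I'll refine the positions.

```bash
cat >> h.py <<'E'
def blob(n,c,k,near,r=14):
    best=None
    for d in trace(n,k):
        m=np.array(d['pixels']);v,u=np.nonzero(m)
        if len(u) and np.hypot(u.mean()-near[0],v.mean()-near[1])<r: return m,u,v,d['confidence']
    return None
E
python3 - <<'E'
from h import *
np.set_printoptions(precision=1,suppress=True)
c=cam("top"); im=c['img'].astype(int)
hsv=cv2.cvtColor(c['img'],cv2.COLOR_RGB2HSV).astype(int)
def box(m,u0,v0,r):
    k=np.zeros_like(m);k[v0-r:v0+r,u0-r:u0+r]=1;v,u=np.nonzero(m&k);return u.min(),u.max(),v.min(),v.max(),u.mean(),v.mean(),len(u)
red=(hsv[:,:,1]>180)&((hsv[:,:,0]<6)|(hsv[:,:,0]>174))&(hsv[:,:,2]>100)
blk=hsv[:,:,2]<40
brn=(hsv[:,:,1]>110)&(hsv[:,:,0]<15)&(hsv[:,:,2]<140)
for n,m,u,v,z in(("red",red,350,242,103),("blk",blk,358,146,105),("brn",brn,325,206,115)):
    b=box(m,u,v,12);print(n,np.array(b),at_z(c,b[4],b[5],z))
for k,near in(("lever_grip",(325,206)),("red_knob",(350,242)),("spindle",(351,198))):
    r=blob("top",c,k,near,25)
    if r: print(k,r[3],r[1].mean(),r[2].mean(),len(r[1]))
s=cam("side")
h=cv2.cvtColor(s['img'],cv2.COLOR_RGB2HSV).astype(int)
red=(h[:,:,1]>180)&((h[:,:,0]<6)|(h[:,:,0]>174))&(h[:,:,2]>100)
brn=(h[:,:,1]>90)&(h[:,:,0]<15)&(h[:,:,2]<140)
for n,m,u,v in(("red",red,373,192),("brn",brn,331,192),("blk",h[:,:,2]<40,265,187)):
    print('side',n,np.array(box(m,u,v,16)))
for X in([450,237,94],[540,310,105]): print(proj(s,X),proj(c,X))
cv2.imwrite('pics/crop1.png',np.hstack([cv2.resize(c['img'][130:265,300:400],None,fx=4,fy=4,interpolation=2),cv2.resize(s['img'][165:255,235:395],(400,540//1),interpolation=2)*1])[:,:,::-1])
E
```

```text
red [344.  356.  236.  248.  349.8 241.8 127. ] [448.7 238.3 103. ]
blk [352.  364.  139.  152.  358.3 145.6 102. ] [653.7 215.7 105. ]
brn [319.  329.  200.  211.  323.8 205.4 101. ] [523.9 291.1 115. ]
spindle 0.82 349.3505074160812 197.3270882123341 1281
side red [367.  381.  181.  200.  373.7 190.2 273. ]
side brn [325.  346.  177.  207.  331.  193.3 350. ]
side blk [256.  271.  174.  199.  264.6 183.5 252. ]
[372.7 190.4] [350.1 241.4]
[320.9 195.1] [314.8 198.6]
```

View pics/crop1.png

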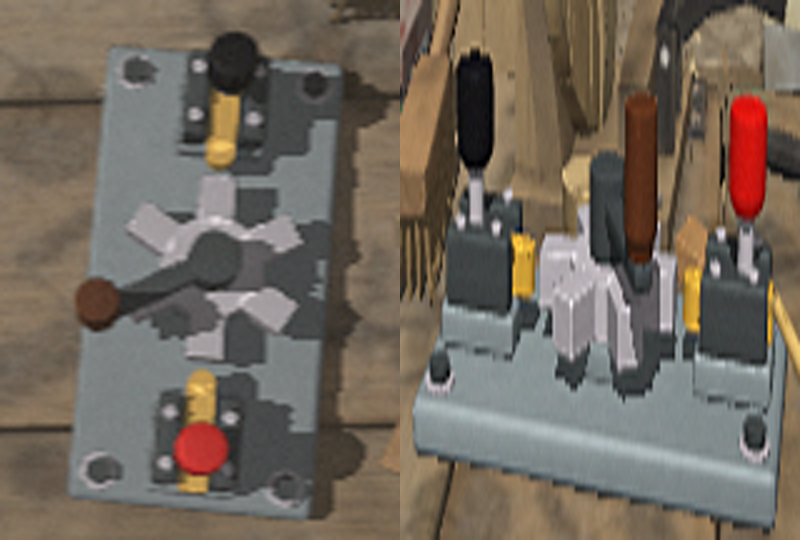

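The crop confirms it: red knob (449,238), black knob (654,216), grip (524,291). That puts the slide axis at a yaw of about -0.11, the spindle near (551,227) and the joint at about 0.51, with a tooth facing the red nose.

```bash
cat >> h.py <<'E'
from scipy.spatial.transform import Rotation as Ro
def plan(wps,p=None,R=None):
    """wps: (target xyz, yaw of tool y, nrows); tool kept pointing down"""
    s=sense(); p=np.array(s['ee_pos']) if p is None else p; R=np.array(s['tool_rot']) if R is None else R
    for tgt,yaw,n in wps:
        y=np.array([np.cos(yaw),np.sin(yaw),0]);z=np.array([0,0,-1.]);G=np.c_[np.cross(y,z),y,z]
        L=[];W=[]
        for i in range(n):
            w=Ro.from_matrix(R.T@G).as_rotvec()/(n-i); d=R.T@(np.array(tgt)-p)/(n-i)
            l=(d/800).round(3);q=(w/1.5).round(3); L.append((l+0.).tolist());W.append((q+0.).tolist())
            p=p+R@(l*800);R=R@Ro.from_rotvec(q*1.5).as_matrix()
        for i in range(0,n,5): print('"linear":',L[i:i+5],'"delta_rot":',W[i:i+5])
        print('->',p.round(1))
E
python3 - <<'E'
from h import *
plan([([400,0,234],-.5,12),([520,290,234],-0.11,8)])
E
```

```text
"linear": [[0.04, -0.05, 0.0], [0.043, -0.047, 0.0], [0.046, -0.045, 0.0], [0.049, -0.042, 0.0], [0.051, -0.038, 0.0]] "delta_rot": [[0.0, 0.0, -0.043], [0.0, 0.0, -0.043], [0.0, 0.0, -0.043], [0.0, 0.0, -0.043], [0.0, 0.0, -0.043]]
"linear": [[0.054, -0.035, 0.0], [0.056, -0.031, 0.0], [0.057, -0.028, 0.0], [0.059, -0.024, 0.0], [0.061, -0.02, 0.0]] "delta_rot": [[0.0, 0.0, -0.043], [0.0, 0.0, -0.042], [0.0, 0.0, -0.043], [0.0, 0.0, -0.042], [0.0, 0.0, -0.043]]
"linear": [[0.062, -0.017, 0.0], [0.062, -0.012, 0.0]] "delta_rot": [[0.0, 0.0, -0.042], [0.0, 0.0, -0.043]]
-> [ 4.002e+02 -4.000e-01  2.337e+02]
"linear": [[0.049, -0.005, 0.0], [0.049, -0.003, 0.0], [0.049, -0.001, 0.0], [0.049, 0.002, 0.0], [0.049, 0.004, 0.0]] "delta_rot": [[0.0, 0.0, -0.032], [0.0, 0.0, -0.033], [0.0, 0.0, -0.032], [0.0, 0.0, -0.033], [0.0, 0.0, -0.032]]
"linear": [[0.049, 0.007, 0.0], [0.048, 0.009, 0.0], [0.048, 0.011, 0.0]] "delta_rot": [[0.0, 0.0, -0.033], [0.0, 0.0, -0.032], [0.0, 0.0, -0.033]]
-> [519.9 290.4 233.6]
```

send_rows(
  linear=[
    [0.04, -0.05, 0],
    [0.043, -0.047, 0],
    [0.046, -0.045, 0],
    [0.049, -0.042, 0],
    [0.051, -0.038, 0],
  ],
  delta_rot=[
    [0, 0, -0.043],
    [0, 0, -0.043],
    [0, 0, -0.043],
    [0, 0, -0.043],
    [0, 0, -0.043],
  ],
  claw=[0.4, 0.4, 0.4, 0.4, 0.4],
)

```text
t: 1.48
ee_pos: [271.3, -332.5, 233.8]
tool_rot: [[0.81, 0.586, 0.001], [0.586, -0.81, -0.0], [0.0, 0.001, -1.0]]
ft_force: [0.5, 0.6, -0.0]
width: 52.7
```

send_rows(
  linear=[
    [0.054, -0.035, 0],
    [0.056, -0.031, 0],
    [0.057, -0.028, 0],
    [0.059, -0.024, 0],
    [0.061, -0.02, 0],
  ],
  delta_rot=[
    [0, 0, -0.043],
    [0, 0, -0.042],
    [0, 0, -0.043],
    [0, 0, -0.042],
    [0, 0, -0.043],
  ],
  claw=[0.4, 0.4, 0.4, 0.4, 0.4],
)

```text
t: 2.1
ee_pos: [363.9, -94.1, 233.9]
tool_rot: [[0.585, 0.811, 0.001], [0.811, -0.585, -0.0], [0.0, 0.001, -1.0]]
ft_force: [1.6, -0.5, 0.2]
width: 52.6
```

send_rows(
  linear=[
    [0.062, -0.017, 0],
    [0.062, -0.012, 0],
    [0.049, -0.005, 0],
    [0.049, -0.003, 0],
    [0.049, -0.001, 0],
  ],
  delta_rot=[
    [0, 0, -0.042],
    [0, 0, -0.043],
    [0, 0, -0.032],
    [0, 0, -0.033],
    [0, 0, -0.032],
  ],
  claw=[0.4, 0.4, 0.4, 0.4, 0.4],
)

```text
t: 2.72
ee_pos: [445.3, 110.0, 233.9]
tool_rot: [[0.345, 0.939, 0.001], [0.939, -0.345, -0.0], [0.0, 0.001, -1.0]]
ft_force: [0.6, -0.6, 0.3]
width: 52.4
```

send_rows(
  linear=[
    [0.049, 0.002, 0],
    [0.049, 0.004, 0],
    [0.049, 0.007, 0],
    [0.048, 0.009, 0],
    [0.048, 0.011, 0],
  ],
  delta_rot=[
    [0, 0, -0.033],
    [0, 0, -0.032],
    [0, 0, -0.033],
    [0, 0, -0.032],
    [0, 0, -0.033],
  ],
  claw=[0.4, 0.4, 0.4, 0.4, 0.4],
)

```text
t: 3.35
ee_pos: [520.3, 291.6, 233.7]
tool_rot: [[0.108, 0.994, 0.0], [0.994, -0.108, 0.0], [0.0, 0.0, -1.0]]
ft_force: [-0.3, -0.9, -0.3]
width: 52.5
```

Run:
```python
from h import *
s=cam("side")
for X in([524,291,125],[524,291,77],[449,238,94],[653.7,215.7,94]): print(proj(s,X))
h=cv2.cvtColor(s['img'],cv2.COLOR_RGB2HSV).astype(int)
brn=(h[:,:,1]>90)&(h[:,:,0]<15)&(h[:,:,2]<140)
for v in range(178,206,4): 
    u=np.nonzero(brn[v,315:347])[0]+315; print(v,u.min() if len(u) else None,u.max() if len(u) else None)
plan([([524,291,104],-0.11,4)])
```

```text
[331.17674084 181.1554227 ]
[330.69935451 207.10179006]
[373.27893413 190.55666758]
[266.54200887 182.9600265 ]
178 None None
182 325 337
186 325 337
190 325 337
194 325 337
198 325 337
202 325 337
"linear": [[-0.001, 0.001, 0.04], [-0.001, 0.001, 0.04], [-0.002, 0.001, 0.04], [-0.001, 0.002, 0.04]] "delta_rot": [[0.0, 0.0, 0.001], [0.0, 0.0, 0.001], [0.0, -0.001, 0.001], [-0.001, 0.0, 0.002]]
-> [524.1 291.  104. ]
```

send_rows(
  linear=[
    [0, 0.001, 0.04],
    [-0.001, 0.001, 0.04],
    [0, 0.001, 0.04],
    [0, 0.002, 0.04],
    [0, 0, 0],
  ],
  delta_rot=[
    [0, 0, 0],
    [0, 0, 0],
    [0, 0, 0],
    [0, 0, 0],
    [0, 0, 0],
  ],
  claw=[0.4, 0.4, 0.4, 0.4, 0.4],
)

```text
t: 4.03
ee_pos: [522.2, 288.2, 102.4]
tool_rot: [[0.109, 0.994, -0.006], [0.994, -0.109, -0.003], [-0.003, -0.005, -1.0]]
ft_force: [-0.8, -0.4, 0.1]
width: 52.6
```

send_rows(
  linear=[
    [0, 0, 0],
    [0, 0, 0],
    [0, 0, 0],
    [0, 0, 0],
  ],
  delta_rot=[
    [0, 0, 0],
    [0, 0, 0],
    [0, 0, 0],
    [0, 0, 0],
  ],
  claw=[0.6, 0.68, 0.8, 0.8],
)

```text
t: 4.53
ee_pos: [524.3, 289.3, 107.0]
tool_rot: [[0.109, 0.994, 0.002], [0.994, -0.109, 0.001], [0.001, 0.002, -1.0]]
ft_force: [1.0, -0.8, 4.6]
width: 23.4
```

Run:
```python
from h import *
S=np.array([551.2,227,0]);w=[]
p=np.array(sense()['ee_pos']);print(p)
a0=np.arctan2(*(p-S)[1::-1]);
for a in np.linspace(a0,1.461,9)[1:]: w.append(S+70*np.array([np.cos(a),np.sin(a),0])+[0,0,105])
R=np.array([[np.sin(.11),np.cos(.11),0],[np.cos(.11),-np.sin(.11),0],[0,0,-1]])
for t in w:
    d=(R.T@(t-p)/800).round(4);print(d.tolist());p=p+R@d*800
print(p)
```

```text
[524.34035493 289.32340011 106.99241194]
[0.005, 0.0037, 0.0025]
[0.0023, 0.0051, -0.0]
[0.0019, 0.0053, -0.0]
[0.0016, 0.0055, -0.0]
[0.0013, 0.0055, -0.0]
[0.0009, 0.0055, -0.0]
[0.0006, 0.0057, -0.0]
[0.0002, 0.0056, -0.0]
[558.86971577 296.61690679 104.99241194]
```

send_rows(
  linear=[
    [0.003, 0.004, 0],
    [0.002, 0.005, 0],
    [0.002, 0.005, 0],
    [0.002, 0.0055, 0],
    [0.001, 0.0055, 0],
  ],
  delta_rot=[
    [0, 0, 0],
    [0, 0, 0],
    [0, 0, 0],
    [0, 0, 0],
    [0, 0, 0],
  ],
  claw=[0.8, 0.8, 0.8, 0.8, 0.8],
)

```text
t: 5.15
ee_pos: [542.8, 297.5, 106.8]
tool_rot: [[0.108, 0.994, -0.003], [0.994, -0.108, 0.005], [0.004, -0.004, -1.0]]
ft_force: [-9.5, 7.8, 6.8]
width: 23.4
```

send_rows(
  linear=[
    [0.001, 0.0055, 0],
    [0.0005, 0.0055, 0],
    [0, 0.0055, 0],
    [0, 0, 0],
    [0, 0, 0],
  ],
  delta_rot=[
    [0, 0, 0],
    [0, 0, 0],
    [0, 0, 0],
    [0, 0, 0],
    [0, 0, 0],
  ],
  claw=[0.8, 0.8, 0.8, 0.8, 0.8],
)

```text
t: 5.78
ee_pos: [556.6, 298.6, 106.8]
tool_rot: [[0.107, 0.994, -0.001], [0.994, -0.107, 0.007], [0.007, -0.002, -1.0]]
ft_force: [-5.6, 10.2, 4.7]
width: 23.1
```

send_rows(
  linear=[
    [-0.002, 0.004, 0],
    [0, 0, 0],
    [0, 0, 0],
    [0, 0, 0],
    [0, 0, 0],
  ],
  delta_rot=[
    [0, 0, 0],
    [0, 0, 0],
    [0, 0, 0],
    [0, 0, 0],
    [0, 0, 0],
  ],
  claw=[0.8, 0.8, 0.4, 0.4, 0.4],
)

```text
t: 6.4
ee_pos: [560.9, 292.3, 105.2]
tool_rot: [[0.11, 0.994, -0.0], [0.994, -0.11, -0.001], [-0.001, -0.0, -1.0]]
ft_force: [-0.3, -0.2, -0.5]
width: 49.9
```

send_rows(
  linear=[
    [0, 0, -0.03],
    [0, 0, -0.05],
    [0, 0, -0.05],
    [-0.06, -0.04, 0],
    [-0.06, -0.04, 0],
  ],
  delta_rot=[
    [0, 0, 0],
    [0, 0, 0],
    [0, 0, 0],
    [0, 0, 0],
    [0, 0, 0],
  ],
  claw=[0.4, 0.4, 0.4, 0.4, 0.4],
)

```text
t: 7.02
ee_pos: [486.4, 203.2, 209.7]
tool_rot: [[0.109, 0.994, 0.0], [0.994, -0.109, -0.0], [-0.0, 0.0, -1.0]]
ft_force: [-0.3, -1.1, 0.7]
width: 53.0
```

```bash
cat > m.py <<'E'
from h import *
def box(m,u0,v0,r):
    k=np.zeros_like(m);k[v0-r:v0+r,u0-r:u0+r]=1;v,u=np.nonzero(m&k);return (u.mean(),v.mean(),len(u)) if len(u) else (0,0,0)
def look(fn):
    c=cam("top"); h=cv2.cvtColor(c['img'],cv2.COLOR_RGB2HSV).astype(int)
    red=(h[:,:,1]>180)&((h[:,:,0]<6)|(h[:,:,0]>174))&(h[:,:,2]>100)
    brn=(h[:,:,1]>110)&(h[:,:,0]<15)&(h[:,:,2]<140)
    for n,m,u,v,z in(("red",red,350,236,103),("blk",h[:,:,2]<40,358,146,105),("brn",brn,321,193,115)):
        b=box(m,u,v,14);print(n,np.round(b,1),at_z(c,b[0],b[1],z).round(1))
    s=cam("side")
    cv2.imwrite('pics/'+fn,np.hstack([cv2.resize(c['img'][130:265,300:400],None,fx=4,fy=4,interpolation=2),cv2.resize(s['img'][165:255,235:395],(400,540),interpolation=2)])[:,:,::-1])
E
python3 -c "
from m import *
look('crop2.png'); print(sense()['ee_pos'])"
```

```text
red [349.5 241.7 124. ] [448.9 238.8 103. ]
blk [358.7 142.9  51. ] [659.8 214.7 105. ]
brn [320.5 188.5  93. ] [559.6 297.6 115. ]
[483.9321838  200.88319957 209.09929199]
```

View pics/crop2.png

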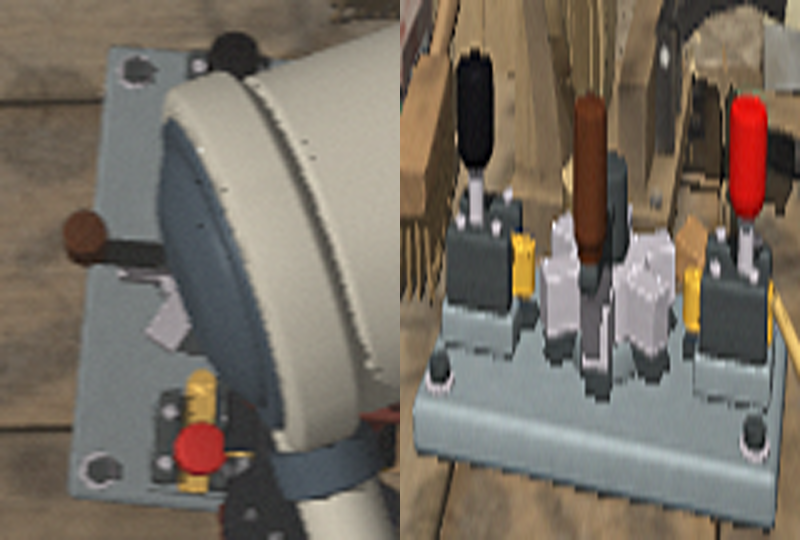

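The arm hides part of the top view, but the grip now reads (559.6,297.6) against a target of (558.8,296.6). That means the joint is near 0, with a notch facing the nose. Next is the red knob at (449,238.5).

Run:
```python
from h import *
plan([([449,238.5,205],-0.11,2),([449,238.5,96],-.11,4)])
```

```text
"linear": [[0.021, -0.024, 0.003], [0.021, -0.025, 0.002]] "delta_rot": [[-0.001, 0.001, -0.001], [0.0, 0.0, -0.001]]
-> [448.7 238.6 205.1]
"linear": [[0.0, 0.0, 0.034], [0.0, 0.0, 0.034], [0.0, 0.0, 0.034], [0.0, 0.0, 0.034]] "delta_rot": [[0.0, 0.0, 0.0], [0.0, 0.0, 0.0], [0.0, 0.0, 0.0], [0.0, 0.0, 0.0]]
-> [448.7 238.6  96.3]
```

send_rows(
  linear=[
    [0.021, -0.024, 0.003],
    [0.021, -0.025, 0.002],
    [0, 0, 0],
    [0, 0, 0],
  ],
  delta_rot=[
    [0, 0, 0],
    [0, 0, 0],
    [0, 0, 0],
    [0, 0, 0],
  ],
  claw=[0.4, 0.4, 0.4, 0.4],
)

```text
t: 7.62
ee_pos: [452.0, 241.7, 205.7]
tool_rot: [[0.109, 0.994, 0.0], [0.994, -0.109, -0.0], [-0.0, 0.0, -1.0]]
ft_force: [-0.1, 0.2, -0.4]
width: 52.7
```

send_rows(
  linear=[
    [-0.004, -0.003, 0.034],
    [0, 0, 0.034],
    [0, 0, 0.034],
    [0, 0, 0.033],
    [0, 0, 0],
  ],
  delta_rot=[
    [0, 0, 0],
    [0, 0, 0],
    [0, 0, 0],
    [0, 0, 0],
    [0, 0, 0],
  ],
  claw=[0.4, 0.4, 0.4, 0.4, 0.4],
)

```text
t: 8.25
ee_pos: [448.0, 237.9, 95.2]
tool_rot: [[0.11, 0.994, -0.004], [0.994, -0.11, -0.002], [-0.003, -0.004, -1.0]]
ft_force: [-1.4, 0.4, 0.3]
width: 52.8
```

send_rows(
  linear=[
    [0, 0, 0],
    [0, 0, 0],
    [0, 0, 0],
    [0, 0, 0],
  ],
  delta_rot=[
    [0, 0, 0],
    [0, 0, 0],
    [0, 0, 0],
    [0, 0, 0],
  ],
  claw=[0.55, 0.62, 0.75, 0.75],
)

```text
t: 8.75
ee_pos: [449.2, 239.3, 98.8]
tool_rot: [[0.109, 0.994, 0.002], [0.994, -0.109, 0.001], [0.001, 0.002, -1.0]]
ft_force: [0.5, 0.3, 4.3]
width: 27.0
```

send_rows(
  linear=[
    [0, 0.004, 0],
    [0, 0.004, 0],
    [0, 0.004, 0],
    [0, 0.004, 0],
    [0, 0.004, 0],
  ],
  delta_rot=[
    [0, 0, 0],
    [0, 0, 0],
    [0, 0, 0],
    [0, 0, 0],
    [0, 0, 0],
  ],
  claw=[0.75, 0.75, 0.75, 0.75, 0.75],
)

```text
t: 9.38
ee_pos: [464.8, 237.6, 98.8]
tool_rot: [[0.109, 0.994, 0.001], [0.994, -0.109, 0.001], [0.001, 0.001, -1.0]]
ft_force: [-1.5, 0.4, 6.3]
width: 27.0
```

send_rows(
  linear=[
    [0, 0.004, 0],
    [0, 0.003, 0],
    [0, 0.003, 0],
    [0, 0, 0],
    [0, 0, 0],
  ],
  delta_rot=[
    [0, 0, 0],
    [0, 0, 0],
    [0, 0, 0],
    [0, 0, 0],
    [0, 0, 0],
  ],
  claw=[0.75, 0.75, 0.75, 0.75, 0.75],
)

```text
t: 10.0
ee_pos: [473.0, 236.8, 98.9]
tool_rot: [[0.109, 0.994, 0.002], [0.994, -0.109, 0.001], [0.001, 0.002, -1.0]]
ft_force: [-1.3, -0.7, 4.9]
width: 27.0
```

send_rows(
  linear=[
    [0, 0.0015, 0],
    [0, 0.0015, 0],
    [0, 0, 0],
  ],
  delta_rot=[
    [0, 0, 0],
    [0, 0, 0],
    [0, 0, 0],
  ],
  claw=[0.75, 0.75, 0.75],
)

```text
t: 10.38
ee_pos: [475.3, 236.5, 98.8]
tool_rot: [[0.109, 0.994, 0.001], [0.994, -0.109, 0.001], [0.001, 0.001, -1.0]]
ft_force: [-1.5, 0.5, 4.9]
width: 27.4
```

send_rows(
  linear=[
    [0, 0.0015, 0],
    [0, 0, 0],
    [0, 0, 0],
  ],
  delta_rot=[
    [0, 0, 0],
    [0, 0, 0],
    [0, 0, 0],
  ],
  claw=[0.75, 0.75, 0.75],
)

```text
t: 10.75
ee_pos: [475.9, 236.5, 98.8]
tool_rot: [[0.109, 0.994, -0.0], [0.994, -0.109, 0.001], [0.001, -0.0, -1.0]]
ft_force: [-3.8, 0.7, 6.6]
width: 27.0
```

send_rows(
  linear=[
    [0, 0.0015, 0],
    [0, 0, 0],
    [0, 0, 0],
  ],
  delta_rot=[
    [0, 0, 0],
    [0, 0, 0],
    [0, 0, 0],
  ],
  claw=[0.75, 0.75, 0.75],
)

```text
t: 11.12
ee_pos: [476.0, 236.5, 98.8]
tool_rot: [[0.108, 0.994, -0.003], [0.994, -0.108, 0.001], [0.001, -0.003, -1.0]]
ft_force: [-7.7, 1.2, 9.3]
width: 27.1
```

send_rows(
  linear=[
    [0, 0.0015, 0],
    [0, 0, 0],
    [0, 0, 0],
  ],
  delta_rot=[
    [0, 0, 0],
    [0, 0, 0],
    [0, 0, 0],
  ],
  claw=[0.75, 0.75, 0.75],
)

```text
t: 11.5
ee_pos: [476.1, 236.5, 98.8]
tool_rot: [[0.108, 0.994, -0.005], [0.994, -0.108, 0.001], [0.0, -0.005, -1.0]]
ft_force: [-13.8, 0.3, 11.5]
width: 27.0
```

The force climbs with no further travel, so the slide is at its hard stop. Release and lift.

send_rows(
  linear=[
    [0, 0, 0],
    [0, 0, 0],
    [0, 0, 0],
    [0, -0.001, 0],
  ],
  delta_rot=[
    [0, 0, 0],
    [0, 0, 0],
    [0, 0, 0],
    [0, 0, 0],
  ],
  claw=[0.4, 0.4, 0.4, 0.4],
)

```text
t: 12.0
ee_pos: [477.8, 235.7, 97.4]
tool_rot: [[0.11, 0.994, -0.0], [0.994, -0.11, -0.0], [-0.0, -0.0, -1.0]]
ft_force: [-0.7, -0.4, 0.1]
width: 52.6
```

send_rows(
  linear=[
    [0, 0, -0.03],
    [0, 0, -0.05],
    [0, 0, -0.06],
    [-0.07, -0.01, 0],
    [-0.07, -0.01, 0],
  ],
  delta_rot=[
    [0, 0, 0],
    [0, 0, 0],
    [0, 0, 0],
    [0, 0, 0],
    [0, 0, 0],
  ],
  claw=[0.4, 0.4, 0.4, 0.4, 0.4],
)

```text
t: 12.62
ee_pos: [449.5, 125.4, 210.3]
tool_rot: [[0.108, 0.994, 0.001], [0.994, -0.108, -0.0], [0.0, 0.001, -1.0]]
ft_force: [-0.1, -0.9, -0.0]
width: 52.6
```

send_rows(
  linear=[
    [-0.07, -0.02, 0],
    [-0.07, -0.02, 0],
    [-0.07, -0.02, 0],
    [0, 0, 0],
  ],
  delta_rot=[
    [0, 0, 0],
    [0, 0, 0],
    [0, 0, 0],
    [0, 0, 0],
  ],
  claw=[0.4, 0.4, 0.4, 0.4],
)

```text
t: 13.12
ee_pos: [382.6, -38.5, 210.0]
tool_rot: [[0.116, 0.993, 0.001], [0.993, -0.116, -0.001], [-0.001, 0.001, -1.0]]
ft_force: [-0.1, 0.3, -0.1]
width: 52.7
```

```bash
python3 -c "
from m import *
look('crop3.png'); s=sense();print(s['ee_pos'],s['ft_force'])"
```

```text
red [350.8 229.1 127. ] [475.1 235.7 103. ]
blk [358.1 145.7  95. ] [653.7 216.2 105. ]
brn [320.6 188.5  94. ] [559.6 297.4 115. ]
[383.62542142 -35.62839458 209.8015627 ] [ 0.06268357 -0.5453858   0.10065711]
```

View pics/crop3.png

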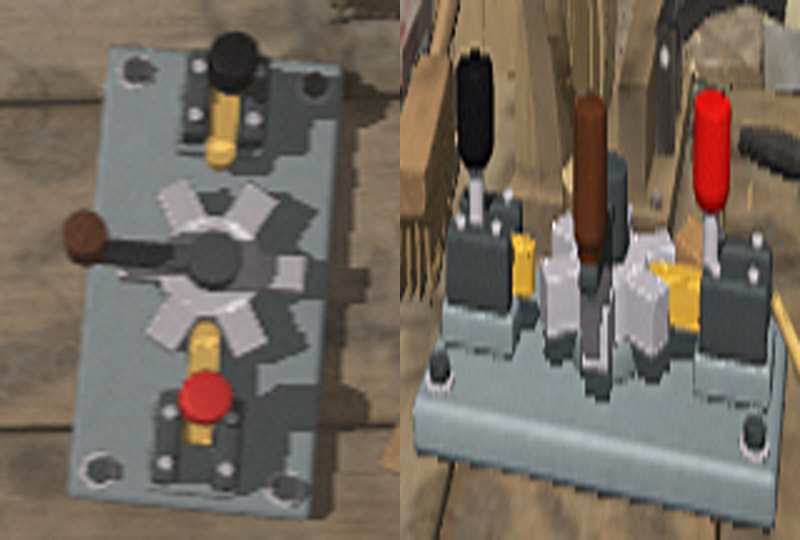

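The brass nose sits in the notch, the red knob has moved about 26.4 mm in, and the black knob hasn't moved.

```bash
python3 -c "
from plant import *
print(job_done())"
```

```text
the job is handed in; nothing more can be done
None
```

The bench drive is in slow gear and the job is handed in; the simulator gives no verdict. I swung the lever back about 0.5 rad to bring a notch in front of the red slide. Then I pushed the red knob in to its hard stop, let go and moved the arm clear, at about 13 s of the 35 s allowed.

**Last checks:**
- **Red slide:** the gripper travelled about 27 mm before stopping. The force then rose to about 14 N with no further movement. After release the camera shows the knob 26.4 mm further in, which fits full travel, as the slide could start up to 3 mm in. The picture shows the nose in the notch.
- **Lever:** the grip is within about 1.3 mm of where it should be at joint 0.
- **Black slide:** it still measures as pulled out, unchanged to within 0.5 mm. One reading midway was about 6 mm off because the arm hid part of that knob; the final clear view matched the first.
- **Robot:** the force reading is near zero and the gripper is well clear of the drive.

No final check failed.

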